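# Warm the oiled finials

### The job

Switch the warming unit off by turning the dial sunk in its control block back to the broad mark, then draw every finial straight up out of the light stand without tipping the stand or lifting it along, and set them all in the warming tray, well inside the rim and clear of each other with at least a head's half-width of air between them. When all are in, and not before, turn the dial up to the third narrow mark. Leave the other things on the bench where they are.

Things in the scene. Friction and masses are not known exactly. Their poses are not given: they have to be found in the camera images.
- tray (a point): Centre of the tray floor of the fixed aluminium warming unit, 30 mm above the bench. The tray is 188 x 188 mm inside, its rim 8 mm high and 6 mm thick. x (away from the robot at yaw 0) and y (to the left, towards the control block) run parallel to its sides, z up.
- warmer: The whole warming unit, fixed, 200 (x) x 310 (y) mm: tray on the -y side, grey control block on the +y side, 110 mm wide (y) and 60 mm high, with a round well in its top, 80 mm across and 27 mm deep, that holds the dial at its middle, 155 mm along y from the tray's centre. Origin under the unit's middle; axes as the tray's.
- dial_grip (a point): Grip centre of the thermostat dial, 48 mm above the bench: a black bar 36 mm long (this point's x axis), 12 mm thick, 18 mm high, on a disc 32 mm across and 6 mm thick on the floor of the well (33 mm above the bench). The bar's top lies 3 mm below the rim. The white line on its +x half points to the setting. It turns about the vertical.
- dial (a joint): Dial angle in rad. 0 is off: white line along the tray's -x (towards the robot) at the broad white mark on the rim, against a stop. It grows clockwise seen from above, up to 3.6. Five narrow white marks follow clockwise at 0.7, 1.4, 2.1 (the third), 2.8 and 3.5. Light friction (0.03 N m); stays where it is left.
- stand: Light free-standing plywood stand, about 130 g, 64 (x) x 244 (y) x 45 mm high, on two end boards. Origin: centre of its underside. Four square wells through its 27 mm deck in a row at y = -90, -30, 30, 90 mm, 18.4 mm wide for 16 mm spigots: only a straight upward pull frees a finial without dragging or tipping it. Wells may be empty.
- finial0_head (a point): Centre of a wooden finial's square head, 34 x 34 x 36 mm (z axis towards its cap, x and y square to its sides). Cap: stepped, 9 mm more. Spigot: 16 x 16 x 26 mm below the head, foot 44 mm from this point. 25 to 50 g. All alike; 3 or 4 are present. Starts in a well, square to the stand, head on the deck, this point 63 mm above the bench. In the tray it may stand or lie.
- finial0: The same finial as a whole; origin at the middle of the foot of its spigot.
- finial1_head (a point): Centre of a wooden finial's square head, 34 x 34 x 36 mm (z axis towards its cap, x and y square to its sides). Cap: stepped, 9 mm more. Spigot: 16 x 16 x 26 mm below the head, foot 44 mm from this point. 25 to 50 g. All alike; 3 or 4 are present. Starts in a well, square to the stand, head on the deck, this point 63 mm above the bench. In the tray it may stand or lie.
- finial1: The same finial as a whole; origin at the middle of the foot of its spigot.
- finial2_head (a point): Centre of a wooden finial's square head, 34 x 34 x 36 mm (z axis towards its cap, x and y square to its sides). Cap: stepped, 9 mm more. Spigot: 16 x 16 x 26 mm below the head, foot 44 mm from this point. 25 to 50 g. All alike; 3 or 4 are present. Starts in a well, square to the stand, head on the deck, this point 63 mm above the bench. In the tray it may stand or lie.
- finial2: The same finial as a whole; origin at the middle of the foot of its spigot.
- finial3_head (a point): Centre of a wooden finial's square head, 34 x 34 x 36 mm (z axis towards its cap, x and y square to its sides). Cap: stepped, 9 mm more. Spigot: 16 x 16 x 26 mm below the head, foot 44 mm from this point. 25 to 50 g. All alike; 3 or 4 are present. Starts in a well, square to the stand, head on the deck, this point 63 mm above the bench. In the tray it may stand or lie.
- finial3: The same finial as a whole; origin at the middle of the foot of its spigot.
- mallet: Bystander, to be left where it is: wooden carver's mallet lying on its side, about 220 x 60 x 60 mm; origin at its underside.
- gouge_a: Bystander, to be left where it is: gouge lying flat, wooden handle and steel blade, 190 mm long; origin at its underside.
- gouge_b: Bystander, to be left where it is: second gouge lying flat, 190 mm long; origin at its underside.
- glue: Bystander, to be left where it is: glue bottle, 60 mm across, 150 mm tall; origin at its underside.
- sanding_block: Bystander, to be left where it is: cork sanding block 110 x 65 x 35 mm; origin at its underside.
- offcut: Bystander, to be left where it is: block of scrap wood 90 x 50 x 45 mm; origin at its underside.

How it is judged (in metres and radians):
On the way, in this order (a step that is already met when the one before it is completed fails the run):
1. the dial is turned back to off (value of joint dial below 0.15 rad), for 0.2 s.
2. with the dial still off, every finial is in the tray and clear of the others (x of finial0_head in the frame of tray between -0.092 and 0.092 m and y of finial0_head in the frame of tray between -0.092 and 0.092 m and z of finial0_head in the frame of tray between 0.01 and 0.055 m and x of finial1_head in the frame of tray between -0.092 and 0.092 m and y of finial1_head in the frame of tray between -0.092 and 0.092 m and z of finial1_head in the frame of tray between 0.01 and 0.055 m and x of finial2_head in the frame of tray between -0.092 and 0.092 m and y of finial2_head in the frame of tray between -0.092 and 0.092 m and z of finial2_head in the frame of tray between 0.01 and 0.055 m and x of finial3_head in the frame of tray between -0.092 and 0.092 m and y of finial3_head in the frame of tray between -0.092 and 0.092 m and z of finial3_head in the frame of tray between 0.01 and 0.055 m and horizontal distance between each of finial1_head, finial2_head, finial3_head and finial0_head above 0.05 m and horizontal distance between each of finial2_head, finial3_head and finial1_head above 0.05 m and horizontal distance between finial3_head and finial2_head above 0.05 m and value of joint dial below 0.15 rad), for 0.3 s.
3. the dial is set to the third narrow mark (value of joint dial between 1.95 and 2.25 rad), for 0.2 s.
At the end, for the whole second after the job is handed in: Every finial present rests in the tray (head centre within the tray's floor, not more than 55 mm above it), their heads' centres at least 50 mm apart in plan; the dial reads 2.1 rad within 0.15; the stand stands upright on the bench (all of step 3 and x of finial0_head in the frame of tray between -0.092 and 0.092 m and y of finial0_head in the frame of tray between -0.092 and 0.092 m and z of finial0_head in the frame of tray between 0.01 and 0.055 m and x of finial1_head in the frame of tray between -0.092 and 0.092 m and y of finial1_head in the frame of tray between -0.092 and 0.092 m and z of finial1_head in the frame of tray between 0.01 and 0.055 m and x of finial2_head in the frame of tray between -0.092 and 0.092 m and y of finial2_head in the frame of tray between -0.092 and 0.092 m and z of finial2_head in the frame of tray between 0.01 and 0.055 m and x of finial3_head in the frame of tray between -0.092 and 0.092 m and y of finial3_head in the frame of tray between -0.092 and 0.092 m and z of finial3_head in the frame of tray between 0.01 and 0.055 m and horizontal distance between each of finial1_head, finial2_head, finial3_head and finial0_head above 0.05 m and horizontal distance between each of finial2_head, finial3_head and finial1_head above 0.05 m and horizontal distance between finial3_head and finial2_head above 0.05 m and linear speed of each of finial0, finial1, finial2, finial3 below 0.03 m/s and angle between stand's own z axis and vertical below 0.1 rad and height (world z) of stand below 0.01 m); the robot touches nothing.
It fails at once if the stand tips (more than 0.35 rad) (angle between stand's own z axis and vertical above 0.35 rad).
It fails at once if the stand is lifted more than 40 mm off the bench (height (world z) of stand above 0.04 m).
It fails at once if a finial falls off the bench (height (world z) of any of finial0, finial1, finial2, finial3 below -0.1 m).
It fails at once if a bystander is shifted by more than 50 mm (distance of any of mallet, gouge_a, gouge_b, glue, sanding_block, offcut from where it was at the start of the episode above 0.05 m).
Of finial0, finial1, finial2, finial3 only 3 to 4 are there at a start; the rules pass over those that are not, and their reading is None.
At some moment in a run one of stand may be knocked a few centimetres aside while the robot is not near it.
Once in a run the grip may slacken for a moment while it holds something.
It also fails if it takes over 210 s, if anything falls off the work surface, if the arm or the gripper's body presses on something with over 40 N, if the wrist force passes 120 N, or if a joint passes its speed limit or range.

### The arm

A 7-joint arm with a two-finger parallel gripper is mounted at the origin on the work surface. World frame = base frame: x ahead of the robot, y to its left, z up, the work surface at z = 0. Lengths are in mm, angles in rad, forces in N, time in s.
With the tool pointing down it reaches from about 400 to 925 mm from the base axis. Payload 4.1 kg.
Tool frame: the origin (TCP) lies between the finger pads; the fingertips stand 17 mm ahead of it and the grasp point (between the pads) lies 2 mm behind it (arm.tip_reach is the distance from the TCP to the fingertips, in mm); z points along the fingers, y is the line along which they close (so a half turn about z gives the same grasp; the last joint's range is limited). The gripper opens to 85 mm and grips with 20 to 120 N. Pads are 22 mm wide; open, the fingers measure 114 mm over their backs; the gripper's body (76 mm by 85 mm) begins 54 mm behind the grasp point. The pads swing forward as they close: fully open they stand 13 mm farther back than shut.
Start: joints at [-1.419, 0.398, 0.045, 1.537, -0.019, 1.207, -0.051], TCP at [161.292, 629.703, 248.347] pointing down, gripper open.
Joint ranges: [-2.82, 2.82], [-0.49, 2.23], [-1.37, 1.46], [0, 2.46], [-1.36, 4.5], [0.23, 2], [-2.94, 2.94]. Speed limits (rad/s): [2.57, 2.57, 3.14, 3.14, 3.14, 3.14, 3.14].

### API

Orientations are given as a unit quaternion [x, y, z, w].
In Python, from rig import arm gives the robot as it stands.
- The arm moves only by the shell command python3 -m handwheel 'ROWS' [FORCE]. ROWS is JSON, a list of rows, each a list of 7 numbers: the shift along the tool's x, y, z in units of 25 mm (1.0 is 25 mm), then the turn, a rotation vector about the tool's x, y, z in units of 5 degrees (1.0 is 5 degrees), then the finger opening in mm, from 0 to 85.4. A call has 1 to 10 rows; each row is the pose to reach, as a shift and turn from the pose commanded when the call began, along the tool's axes at that moment; what a row does not reach only later rows make up. A row lasts 1/12 s, in which the tool goes at most 41.7 mm and 7.16 degrees, less where a joint would pass 70% of its speed; a pose out of reach is approached as far as the arm can. A call with a gripper value outside its range is refused whole. The fingers move at their own pace and stop on an object; FORCE is the grip in N (left out, the last holds). Time passes only in rows, so rows that repeat a pose let the fingers close. It gives the time, the measured TCP pose, the force, the opening and the grip force at its end, in the units of the state.
- arm.state(): the state, without advancing time (a new reading comes with each control period).
- arm.get_image(name): name is "scene" or "top" or "wrist"; returns a dict with "image" (480x640x3 uint8, blue, green, red), "depth" (480x640 float32, mm along the optical axis (not along the pixel's ray), 0 where there is no reading), "fx", "fy", "cx", "cy" (pixels), "rvec" (rotation vector, rad) and "tvec" (3), from world to camera coordinates, as OpenCV has them; the wrist camera has in their place "mount" (4x4, takes a point from camera to tool coordinates, whose origin is the TCP and whose axes are the flange's). Camera axes: x right, y down, z forward; pixel columns grow to the right and rows downward; lengths in mm; the calibration is good to about 2 mm. A picture is of the moment at which its call begins: read the wrist's pose just before it.
- arm.job_done(): hands the job in; it is judged then, once.
Trained networks look in the newest picture that a camera, given by its name, has taken for a name from the list of things; names that differ only in an ending like _2 or _b are one class to them, and where a whole thing is asked for, a point or a joint stands for the part that bears it (a point fixed in the world has none). Each returns a list of dicts, best first, with "score" (0 to 1); they miss things now and then, are a little off and sometimes report something else, mostly with a low value. They report only what shows in the picture. A call takes as long as a camera call.
- arm.look_for(camera, target): "point" ([x, y, z] in mm, in world coordinates, good to about 4 mm: the middle of the surface that is visible of it).
- arm.place_of(camera, target): "point" ([x, y, z] in mm, in world coordinates, good to about 4 mm: a listed point, or the origin of a listed thing).
The state is a dict: "clock": time; "joint_pos": joint angles; "joint_vel": joint speeds; "joint_efforts": joint torques, N m; "ee_pos": TCP position; "eef_rot": TCP orientation; "contact_force": force on the tool from outside, world axes, zero at the start; "torque": the same for the moment, N m; "width": opening from 0.0 (shut) to 1.0 (fully open); "gripper_force": force on a finger pad.
Only numpy, scipy, OpenCV 4.12 (cv2) and the standard library are available. Lean on these libraries where they do the work, as an engineer would, in place of code of your own. Each camera call takes 0.05 s, during which the arm holds its last target. There are 200 camera calls.

## Working session

There is one attempt and no reset: what is moved stays moved. The work goes in short steps, Python scripts to look and compute and a shell command to move; the robot and the scene stay as the last step left them, time stands still between calls to the robot, and variables do not carry over. Pictures are saved under pics/ and viewed, at most 14 in all, crops included, and the job is handed in when it is done.

```bash
ls; mkdir -p pics
cat > h.py <<'E'
import numpy as np, cv2
from scipy.spatial.transform import Rotation as R
from rig import arm
def snap(cam,fn=None):
    s=arm.state(); d=arm.get_image(cam)
    if fn: cv2.imwrite('pics/'+fn,d['image'])
    if 'mount' in d:
        T=np.eye(4);T[:3,:3]=R.from_quat(s['eef_rot']).as_matrix();T[:3,3]=s['ee_pos']
        d['T']=T@np.array(d['mount'])
    else:
        W=np.eye(4);W[:3,:3]=R.from_rotvec(np.ravel(d['rvec'])).as_matrix();W[:3,3]=np.ravel(d['tvec'])
        d['T']=np.linalg.inv(W)
    return d
def world(d):
    z=d['depth'];v,u=np.mgrid[:z.shape[0],:z.shape[1]]
    P=np.stack([(u-d['cx'])/d['fx']*z,(v-d['cy'])/d['fy']*z,z],-1)
    W=P@d['T'][:3,:3].T+d['T'][:3,3]; W[z==0]=np.nan
    return W
def pose():
    s=arm.state(); r=R.from_quat(s['eef_rot']).as_matrix()
    print('t',round(s['clock'],2),'pos',np.round(s['ee_pos'],1),'x',np.round(r[:,0],3),'y',np.round(r[:,1],3),'z',np.round(r[:,2],3),'w',round(s['width'],2),'F',np.round(s['contact_force'],1),'g',s['gripper_force'])
    return s,r
def rel(p,yaw=None):
    """tool-axis shift in units to world p; turn (units) to bring tool y along world angle yaw"""
    s=arm.state(); r=R.from_quat(s['eef_rot']).as_matrix()
    sh=r.T@(np.array(p)-s['ee_pos'])/25
    turn=None
    if yaw is not None:
        # desired: z down, y along yaw (mod pi)
        best=None
        for k in (0,np.pi):
            y=np.array([np.cos(yaw+k),np.sin(yaw+k),0]);z=np.array([0,0,-1.]);x=np.cross(y,z)
            rv=R.from_matrix(r.T@np.stack([x,y,z],1)).as_rotvec()
            if best is None or np.linalg.norm(rv)<np.linalg.norm(best):best=rv
        turn=np.round(np.degrees(best)/5,2)
    print('shift',np.round(sh,2),'turn',turn)
E
python3 - <<'E'
from h import *
pose()
for c in('top','scene'):
    snap(c,c+'0.png')
    for t in ['tray','warmer','dial_grip','stand','finial0_head','mallet','gouge_a','glue','sanding_block','offcut']:
        print(c,t,[(np.round(x['point']).tolist(),round(x['score'],2)) for x in arm.place_of(c,t)][:6])
E
```

```text
pics
t 0.0 pos [161.1 629.1 247.2] x [-0.969  0.248 -0.   ] y [ 0.248  0.969 -0.002] z [-0.    -0.002 -1.   ] w 1.0 F [ 0.   0.3 -0.3] g 0.0
top tray [([557.0, 149.0, 30.0], 0.63)]
top warmer [([556.0, 205.0, -2.0], 0.77)]
top dial_grip [([541.0, -195.0, 66.0], 0.7), ([534.0, -315.0, 62.0], 0.59)]
top stand [([777.0, -91.0, -1.0], 0.68), ([533.0, -286.0, -2.0], 0.56)]
top finial0_head [([534.0, -377.0, 62.0], 0.74)]
top mallet [([780.0, -89.0, 1.0], 0.79), ([734.0, -357.0, -0.0], 0.5)]
top gouge_a [([395.0, -68.0, -0.0], 0.87), ([733.0, -356.0, -4.0], 0.79)]
top glue [([747.0, 105.0, 1.0], 0.58)]
top sanding_block [([393.0, -518.0, 0.0], 0.6)]
top offcut [([752.0, 191.0, 5.0], 0.9), ([539.0, -260.0, 17.0], 0.36)]
scene tray [([557.0, 152.0, 33.0], 0.8), ([734.0, -355.0, -0.0], 0.73)]
scene warmer []
scene dial_grip [([539.0, -254.0, 14.0], 0.65)]
scene stand [([539.0, -284.0, -2.0], 0.75)]
scene finial0_head [([530.0, -378.0, 65.0], 0.91)]
scene mallet [([779.0, -89.0, 1.0], 0.78), ([532.0, -368.0, 23.0], 0.27)]
scene gouge_a [([730.0, -355.0, 0.0], 0.96), ([394.0, -71.0, 1.0], 0.79)]
scene glue [([745.0, 105.0, 4.0], 0.83), ([397.0, -73.0, 0.0], 0.33)]
scene sanding_block [([393.0, -516.0, -1.0], 0.85)]
scene offcut [([757.0, 194.0, -2.0], 0.78), ([390.0, -514.0, -1.0], 0.73)]
```

View pics/top0.png

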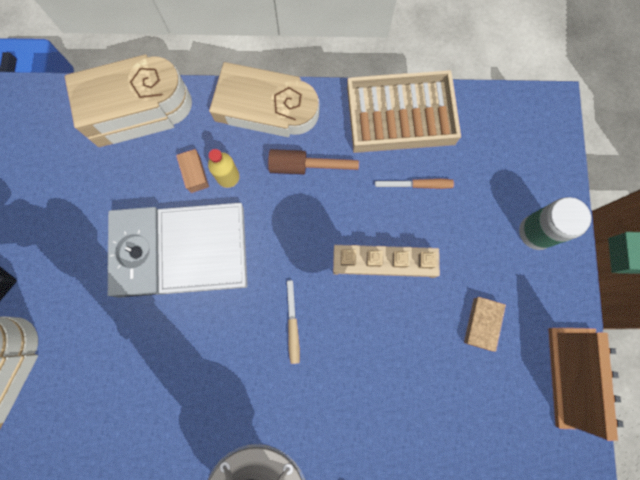

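Run:
```python
from h import *
d=snap('top');W=world(d);np.save('W0.npy',W)
Z=W[...,2]
def blob(lo,hi,x0,x1,y0,y1):
    m=(Z>lo)&(Z<hi)&(W[...,0]>x0)&(W[...,0]<x1)&(W[...,1]>y0)&(W[...,1]<y1)
    n,l,st,c=cv2.connectedComponentsWithStats(m.astype(np.uint8))
    for i in range(1,n):
        if st[i,4]>40:
            P=W[l==i]; r=cv2.minAreaRect(P[:,:2].astype(np.float32)); print(st[i,4],np.round(c[i]),np.round(P.mean(0),1),'rect',np.round(r[0],1),np.round(r[1],1),round(r[2],1))
print('finials>75');blob(75,100,400,700,-450,-120)
print('stand deck');blob(40,52,400,700,-450,-120)
print('block top');blob(55,66,400,700,100,450)
print('unit');blob(20,66,400,700,0,450)
```

```text
finials>75
231 [349. 257.] [ 535.7 -197.    84.7] rect [ 536.9 -197.1] [33.9 33.9] 88.6
227 [375. 258.] [ 535.2 -256.    84.7] rect [ 536.5 -256.6] [32.2 35.4] 89.1
229 [402. 258.] [ 534.9 -316.4   84.7] rect [ 535.6 -316.6] [34.1 34.4] 88.5
240 [429. 259.] [ 534.2 -376.    84.4] rect [ 534.9 -376.8] [34.9 34.1] 88.0
stand deck
1778 [385. 261.] [ 532.9 -283.5   45.6] rect [ 536.  -287.3] [244.3  64.7] 89.2
block top
3184 [132. 252.] [541.1 303.3  60.5] rect [543.8 304. ] [200.8 112.4] 5.7
65 [133. 251.] [543.4 303.5  58.2] rect [543.2 303.6] [36.3 11.7] 68.5
unit
11467 [176. 250.] [551.3 208.1  40.4] rect [553.5 205.2] [202.2 311.9] 6.0
```

The top view shows four finials at (349–429, 258) in the stand, and the dial at (133,251) with its line not at the robot side. I'll go above the dial for a close look.

Run:
```python
from h import *
d=snap('wrist');print(np.round(d['mount'],2).tolist(),d['fx'],arm.tip_reach)
W=np.load('W0.npy');I=cv2.imread('pics/top0.png')
c=np.array([543.3,303.6]);m=(np.hypot(W[...,0]-c[0],W[...,1]-c[1])<20)&(W[...,2]>52)
P=W[m][:,:2]-c;print(len(P),np.round(P.mean(0),1));w,V=np.linalg.eigh(np.cov(P.T));print(w,V[:,1],np.degrees(np.arctan2(V[1,1],V[0,1])))
g=I.min(-1)>170;b=P[g[m]];print('white',len(b),b.mean(0) if len(b) else 0)
rel([543,303.6,250])
```

```text
[[-0.0, -0.95, -0.3, 77.49], [1.0, -0.0, -0.0, -0.36], [-0.0, -0.3, 0.95, -125.23], [0.0, 0.0, 0.0, 1.0]] 400.23530623674384 17.0
81 [-0.7 -1.3]
[ 11.67112137 112.8022746 ] [0.36785784 0.92988204] 68.41643448056787
white 13 [ 4.65638024 11.23551424]
shift [-18.03  -8.85  -0.07] turn None
```

```bash
python3 -m handwheel '[[-9,-4.4,1,0,0,10,85],[-9,-4.4,1,0,0,10,85],[-9,-4.4,1,0,0,10,85],[-9,-4.4,1,0,0,10,85],[-9,-4.4,1,0,0,10,85],[-9,-4.4,1,0,0,10,85],[-9,-4.4,1,0,0,10,60],[-9,-4.4,1,0,0,10,40],[-9,-4.4,1,0,0,10,30],[-9,-4.4,1,0,0,10,30]]'
python3 - <<'E'
from h import *
pose(); rel([543,303.6,160],np.radians(-21.6))
E
```

```text
clock: 2.03
ee_pos: [350.5, 468.8, 223.4]
eef_rot: [0.531, 0.848, 0.0, -0.001]
contact_force: [-0.3, -0.1, 0.1]
width: 0.45
gripper_force: 0.0
t 2.03 pos [350.5 468.8 223.4] x [-0.437  0.899  0.001] y [ 0.899  0.437 -0.   ] z [-0.001  0.001 -1.   ] w 0.45 F [-0.3 -0.1  0.1] g 0.0
shift [-9.31  4.04  2.52] turn [-0.01 -0.01  9.5 ]
```

```bash
python3 -m handwheel '[[-9.3,4,2.5,0,0,9.5,30],[-9.3,4,2.5,0,0,9.5,30],[-9.3,4,2.5,0,0,9.5,30],[-9.3,4,2.5,0,0,9.5,30],[-9.3,4,2.5,0,0,9.5,30],[-9.3,4,2.5,0,0,9.5,30],[-9.3,4,2.5,0,0,9.5,30],[-9.3,4,2.5,0,0,9.5,30],[-9.3,4,2.5,0,0,9.5,30]]' >/dev/null
python3 - <<'E'
from h import *
pose(); d=snap('wrist','w1.png'); W=world(d); Z=W[...,2];I=d['image']
c=np.array([543.3,303.6])
top=(abs(Z-60)<3)&(np.hypot(W[...,0]-c[0],W[...,1]-c[1])<70)
m=(np.hypot(W[...,0]-c[0],W[...,1]-c[1])<24)&(Z>50)&(Z<70)
P=W[m];print(len(P),np.round(P.mean(0),1))
r=cv2.minAreaRect(P[:,:2].astype(np.float32));print(r)
q=P[:,:2]-P[:,:2].mean(0);w,V=np.linalg.eigh(np.cov(q.T));print('bar ang',np.degrees(np.arctan2(V[1,1],V[0,1])))
g=(I.min(-1)>150)[m];print('white',g.sum(),W[m][g].mean(0) if g.any() else 0)
print([ (np.round(x['point'],1).tolist(),round(x['score'],2)) for x in arm.place_of('wrist','dial_grip')])
E
```

```text
t 2.78 pos [542.  302.5 160.4] x [0.369 0.93  0.   ] y [ 0.93  -0.369 -0.001] z [-0.001  0.001 -1.   ] w 0.35 F [ 0.4  0.  -0.4] g 0.0
1119 [544.3 307.5  56.4]
((544.0012817382812, 306.45574951171875), (35.562469482421875, 11.511334419250488), 68.08238983154297)
bar ang 67.61608064034783
white 154 [547.65623522 316.34874382  57.40194671]
[([541.8, 312.1, 52.1], 0.93)]
```

View pics/w1.png

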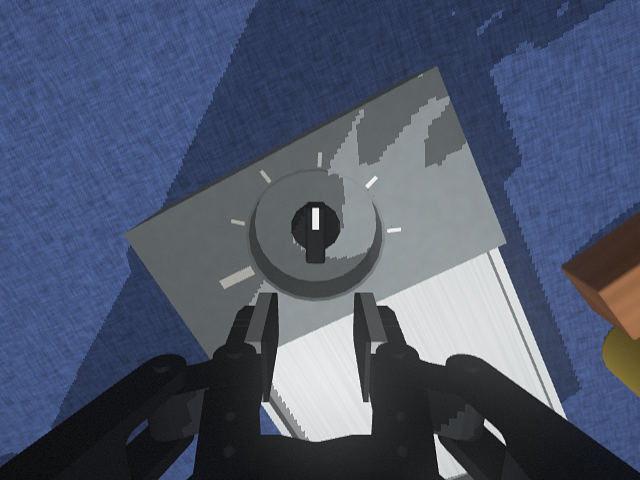

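```bash
python3 -m handwheel '[[0.12,0.03,1.5,0,0,0,30],[0.12,0.03,2.8,0,0,0,30],[0.12,0.03,3.6,0,0,0,30],[0.12,0.03,4,0,0,0,30],[0.12,0.03,4,0,0,0,30],[0.12,0.03,4,0,0,0,5],[0.12,0.03,4,0,0,0,5],[0.12,0.03,4,0,0,0,5],[0.12,0.03,4,0,0,0,5],[0.12,0.03,4,0,0,0,5]]' 25; python3 -c "
from h import *
pose();print(arm.state()['joint_pos'])"
```

```text
clock: 3.72
ee_pos: [543.1, 305.6, 62.1]
eef_rot: [0.828, 0.561, -0.0, -0.002]
contact_force: [-4.7, 2.3, 2.3]
width: 0.129
gripper_force: 28.7
t 3.72 pos [543.1 305.6  62.1] x [0.371 0.929 0.002] y [ 0.929 -0.371 -0.003] z [-0.002  0.003 -1.   ] w 0.13 F [-4.7  2.3  2.3] g 28.72826635837555
[-0.91484812  0.59081043  0.45594939  1.77876986 -0.33739235  0.85003537
 -0.68040704]
```

```bash
python3 -m handwheel '[[0,0,0,0,0,-1.3,5],[0,0,0,0,0,-2.6,5],[0,0,0,0,0,-3.9,5],[0,0,0,0,0,-5.2,5],[0,0,0,0,0,-6.5,5],[0,0,0,0,0,-7.8,5],[0,0,0,0,0,-9.1,5],[0,0,0,0,0,-10.4,5],[0,0,0,0,0,-11.7,5],[0,0,0,0,0,-11.7,5]]'; python3 -c "
from h import *
pose();print(arm.state()['joint_pos'],arm.state()['torque'])"
```

```text
clock: 4.55
ee_pos: [543.6, 305.7, 62.1]
eef_rot: [0.447, 0.895, 0.001, -0.001]
contact_force: [-4.4, 2.9, 0.6]
width: 0.131
gripper_force: 28.6
t 4.55 pos [543.6 305.7  62.1] x [-0.601  0.8    0.003] y [0.8   0.601 0.002] z [-0.001  0.004 -1.   ] w 0.13 F [-4.4  2.9  0.6] g 28.561776280403137
[-0.72887003  0.55193843  0.20010083  1.77349994 -0.14639969  0.82918604
  0.18543968] [0.69479971 0.92017455 0.03983334]
```

```bash
python3 -m handwheel '[[0,0,0,0,0,-1.3,5],[0,0,0,0,0,-2.6,5],[0,0,0,0,0,-3.9,5],[0,0,0,0,0,-5.2,5],[0,0,0,0,0,-6.5,5],[0,0,0,0,0,-7.8,5],[0,0,0,0,0,-9.1,5],[0,0,0,0,0,-10.4,5],[0,0,0,0,0,-11.5,5],[0,0,0,0,0,-11.5,5]]'; python3 -c "
from h import *
pose();print(arm.state()['torque'])"
```

```text
clock: 5.38
ee_pos: [543.7, 306.2, 62.1]
eef_rot: [-0.038, 0.999, 0.002, 0.0]
contact_force: [-4.1, 3.2, -1.2]
width: 0.139
gripper_force: 13.3
t 5.38 pos [543.7 306.2  62.1] x [-0.997 -0.076 -0.   ] y [-0.076  0.997  0.004] z [ 0.     0.004 -1.   ] w 0.14 F [-4.1  3.2 -1.2] g 13.320501297712326
[ 0.9480951   0.83178943 -0.03480514]
```

```bash
python3 -m handwheel '[[0,0,0,0,0,0,5],[0,0,0,0,0,0,5],[0,0,0,0,0,0,30],[0,0,0,0,0,0,30],[0,0,0,0,0,0,30],[0,0,-1.2,0,0,0,30],[0,0,-2.8,0,0,0,30],[0,0,-4.4,0,0,0,30],[0,0,-5,0,0,0,30],[0,0,-5,0,0,0,30]]' >/dev/null
python3 - <<'E'
from h import *
pose(); d=snap('wrist','w2.png'); W=world(d); Z=W[...,2];I=d['image']
c=np.array([543.6,305])
m=(np.hypot(W[...,0]-c[0],W[...,1]-c[1])<24)&(Z>50)&(Z<70)
P=W[m];r=cv2.minAreaRect(P[:,:2].astype(np.float32));print(len(P),r)
g=(I.min(-1)>150)[m];print('white',g.sum(),W[m][g].mean(0) if g.any() else 0)
d=snap('top');W=world(d);Z=W[...,2]
m=(Z>75)&(Z<100)&(W[...,0]>400)&(W[...,0]<700)&(W[...,1]>-450)&(W[...,1]<-120)
n,l,st,cc=cv2.connectedComponentsWithStats(m.astype(np.uint8))
for i in range(1,n): print(st[i,4],np.round(W[l==i].mean(0),1))
# rim: floor of tray
m=(abs(Z-30)<3)&(abs(W[...,0]-558)<90)&(abs(W[...,1]-150)<90);print(cv2.minAreaRect(W[m][:,:2].astype(np.float32)))
rel([536.5,-377,220],np.radians(-91))
E
```

```text
t 6.22 pos [548.4 304.5 192.2] x [-0.997 -0.07  -0.011] y [-0.071  0.997  0.005] z [ 0.011  0.006 -1.   ] w 0.35 F [ 1.2 -0.3  0.3] g 0.0
930 ((542.8912963867188, 305.6031188964844), (35.784912109375, 11.781083106994629), 3.713796377182007)
white 52 [531.89156491 304.73007205  57.2623872 ]
229 [ 535.8 -197.2   84.5]
228 [ 535.2 -256.    84.7]
235 [ 534.7 -316.2   84.4]
240 [ 534.1 -376.1   84.1]
((557.9910888671875, 149.9892578125), (179.9092254638672, 179.93995666503906), 0.03247363492846489)
shift [  2.28 -27.1   -1.35] turn [0.01 0.03 1.01]
```

View pics/w2.png

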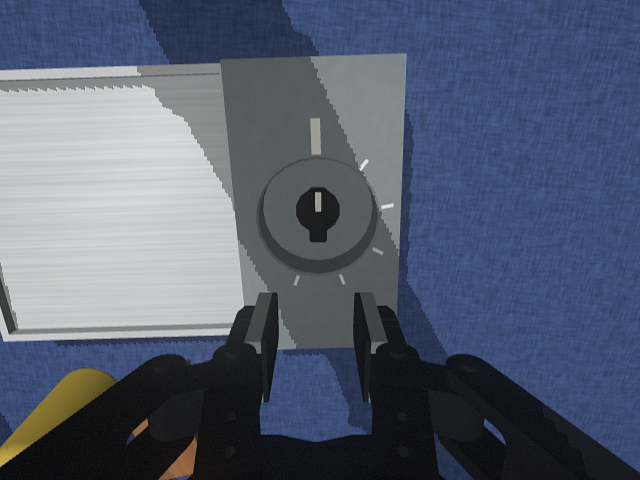

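The dial line (318,200) now points at the broad mark (315,137), so it is off. On to the stand.

```bash
python3 -m handwheel '[[1.9,-20,0,0,0,18.9,72],[1.9,-20,0,0,0,18.9,72],[1.9,-20,0,0,0,18.9,72],[1.9,-20,0,0,0,18.9,72],[1.9,-20,0,0,0,18.9,72],[1.9,-20,0,0,0,18.9,72],[1.9,-20,0,0,0,18.9,72],[1.9,-20,0,0,0,18.9,72],[1.9,-20,0,0,0,18.9,72],[1.9,-20,0,0,0,18.9,72]]' > /dev/null
python3 - <<'E'
from h import *
pose(); rel([536.3,-197.2,190],np.radians(-.5))
E
```

```text
t 7.15 pos [ 533.4 -115.3  184.1] x [-0.377  0.926  0.001] y [ 0.926  0.377 -0.003] z [-0.003 -0.    -1.   ] w 0.84 F [0.  0.7 0. ] g 0.0
shift [-3.08 -1.13 -0.23] turn [-0.03 -0.    4.53]
```

```bash
cat >> h.py <<'E'
def heads(cams=('wrist',),fn=None):
    for cam in cams:
        d=snap(cam,fn);W=world(d);Z=W[...,2]
        m=(Z>78)&(Z<96)&(W[...,0]>400)&(W[...,0]<700)&(W[...,1]>-480)&(W[...,1]<-100)
        n,l,st,cc=cv2.connectedComponentsWithStats(m.astype(np.uint8))
        for i in range(1,n):
            if st[i,4]>60:
                P=W[l==i];c=P[:,:2];r=cv2.minAreaRect(c.astype(np.float32)); print(cam,st[i,4],'z',np.round(np.nanmax(P[:,2]),1),'rect',np.round(r[0],1),np.round(r[1],1),round(r[2],1))
E
python3 -m handwheel '[[-3.1,-1.15,-0.2,0,0,4.5,72],[-3.1,-1.15,-0.2,0,0,4.5,72],[-3.1,-1.15,-0.2,0,0,4.5,72],[-3.1,-1.15,-0.2,0,0,4.5,72],[-3.1,-1.15,-0.2,0,0,4.5,72],[-3.1,-1.15,-0.2,0,0,4.5,72]]' > /dev/null
python3 - <<'E'
from h import *
pose(); heads(('wrist','top')); rel([536.5,-197.2,68],np.radians(-.5))
E
```

```text
t 7.65 pos [ 537.8 -194.   189.4] x [-0.005  1.     0.001] y [ 1.     0.005 -0.002] z [-0.002  0.001 -1.   ] w 0.84 F [-0.4 -0.1  0.5] g 0.0
wrist 2813 z 91.0 rect [ 537.2 -195.4] [34.3 34. ] 89.4
wrist 2314 z 91.7 rect [ 536.6 -255.1] [34.8 33.7] 89.3
wrist 1958 z 91.0 rect [ 535.6 -314.9] [34.3 33.9] 89.2
top 88 z 91.5 rect [ 535.3 -263.1] [18.5 32.1] 89.0
top 219 z 94.4 rect [ 535.5 -317.1] [32.3 34.2] 89.8
top 230 z 93.8 rect [ 535.1 -376.7] [34.7 34.2] 87.6
shift [-0.14 -0.06  4.88] turn [-0.01 -0.01  0.15]
```

```bash
python3 -m handwheel '[[-0.09,-0.03,1.5,0,0,0.15,72],[-0.09,-0.03,3,0,0,0.15,72],[-0.09,-0.03,4.2,0,0,0.15,72],[-0.09,-0.03,4.8,0,0,0.15,72],[-0.09,-0.03,4.8,0,0,0.15,45],[-0.09,-0.03,4.8,0,0,0.15,38],[-0.09,-0.03,4.8,0,0,0.15,28],[-0.09,-0.03,4.8,0,0,0.15,28],[-0.09,-0.03,4.8,0,0,0.15,28],[-0.09,-0.03,4.8,0,0,0.15,28]]' 40; python3 -c "
from h import *
pose()"
```

```text
clock: 8.58
ee_pos: [538.7, -198.1, 72.3]
eef_rot: [0.712, 0.703, 0.001, 0.001]
contact_force: [-0.5, 1.8, 4.4]
width: 0.388
gripper_force: 41.4
t 8.58 pos [ 538.7 -198.1   72.3] x [ 0.013  1.    -0.   ] y [ 1.    -0.013  0.003] z [ 0.003 -0.    -1.   ] w 0.39 F [-0.5  1.8  4.4] g 41.420740485191345
```

```bash
python3 -m handwheel '[[0,0,-0.3,0,0,0,28],[0,0,-0.6,0,0,0,28],[0,0,-0.9,0,0,0,28],[0,0,-1.2,0,0,0,28],[0,0,-1.5,0,0,0,28],[0,0,-2.2,0,0,0,28],[0,0,-3.2,0,0,0,28],[0,0,-4.4,0,0,0,28],[0,0,-4.8,0,0,0,28],[0,0,-4.8,0,0,0,28]]' 40
python3 - <<'E'
from h import *
pose();heads(('top',));d=snap('scene','s1.png')
rel([604.5,112.7,190],np.radians(5.8))
E
```

```text
clock: 9.42
ee_pos: [539.5, -198.9, 194.3]
eef_rot: [0.712, 0.702, 0.002, 0.003]
contact_force: [-0.6, -0.1, -0.5]
width: 0.388
gripper_force: 40.8
t 9.42 pos [ 539.5 -198.9  194.3] x [ 0.013  1.    -0.001] y [ 1.    -0.013  0.007] z [ 0.007 -0.001 -1.   ] w 0.39 F [-0.6 -0.1 -0.5] g 40.79303026199341
top 223 z 95.1 rect [ 536.1 -316.6] [33.9 33.2] 89.0
top 226 z 95.0 rect [ 535.1 -376.7] [34.5 33.2] 87.9
shift [12.45  2.54  0.02] turn [-0.   -0.01 -1.31]
```

View pics/s1.png

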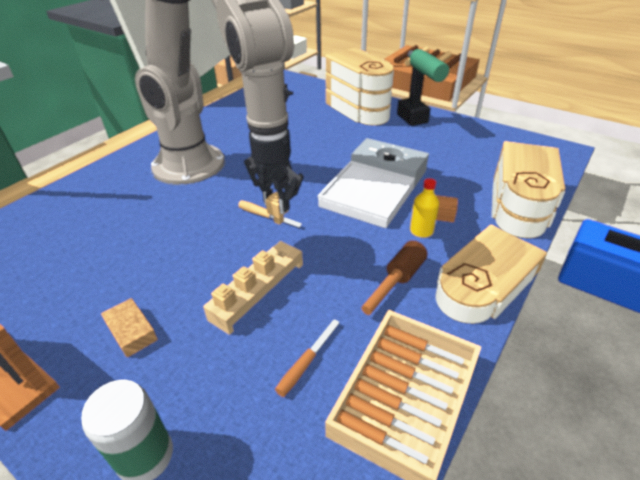

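```bash
python3 -m handwheel '[[12.45,2.55,0,0,0,-1.3,28],[12.45,2.55,0,0,0,-1.3,28],[12.45,2.55,0,0,0,-1.3,28],[12.45,2.55,0,0,0,-1.3,28],[12.45,2.55,0,0,0,-1.3,28],[12.45,2.55,0,0,0,-1.3,28],[12.45,2.55,0,0,0,-1.3,28],[12.45,2.55,0,0,0,-1.3,28],[12.45,2.55,0,0,0,-1.3,28],[12.45,2.55,0,0,0,-1.3,28]]' 40 >/dev/null
python3 - <<'E'
from h import *
pose();rel([604.5,112.7,84],np.radians(5.8))
# lowest point of held finial from scene cam
d=snap('scene');W=world(d);s=arm.state()['ee_pos']
m=(np.hypot(W[...,0]-s[0],W[...,1]-s[1])<24)&(W[...,2]>80)&(W[...,2]<s[2]-20)
P=W[m];z=P[:,2];print(len(z),'min z',np.percentile(z,[0,2,5,20]), 'foot below TCP',s[2]-np.percentile(z,2)); print(np.round(P[z<np.percentile(z,20)].mean(0),1))
E
```

```text
t 10.35 pos [603.8 115.  188.2] x [-0.105  0.994 -0.   ] y [ 0.994  0.105 -0.004] z [-0.004 -0.001 -1.   ] w 0.39 F [ 0.4 -0.8 -0. ] g 40.79342544078827
shift [-0.09  0.04  4.17] turn [-0.05  0.    0.05]
90 min z [135.48341681 136.17374518 138.275342   142.82023067] foot below TCP 52.42654865994572
[604.9 112.1 139.5]
```

```bash
python3 -m handwheel '[[-0.09,0.04,1.5,0,0,0,28],[-0.09,0.04,2.8,0,0,0,28],[-0.09,0.04,3.6,0,0,0,28],[-0.09,0.04,4,0,0,0,28],[-0.09,0.04,4.08,0,0,0,28],[-0.09,0.04,4.15,0,0,0,28],[-0.09,0.04,4.15,0,0,0,28],[-0.09,0.04,4.15,0,0,0,28]]' 40
```

```text
clock: 11.07
ee_pos: [607.7, 110.2, 88.7]
eef_rot: [0.671, 0.742, 0.001, 0.001]
contact_force: [0.0, 0.3, -0.4]
width: 0.387
gripper_force: 40.8
```

```bash
python3 -m handwheel '[[0,0,0.05,0,0,0,28],[0,0,0.1,0,0,0,28],[0,0,0.15,0,0,0,28],[0,0,0.2,0,0,0,28],[0,0,0.2,0,0,0,28],[0,0,0.2,0,0,0,28]]' 40
```

```text
clock: 11.57
ee_pos: [606.8, 110.5, 83.3]
eef_rot: [0.671, 0.742, 0.0, -0.0]
contact_force: [-1.7, 0.3, 6.8]
width: 0.392
gripper_force: 41.6
```

```bash
python3 -m handwheel '[[0,0,-0.02,0,0,0,28],[0,0,-0.02,0,0,0,36],[0,0,-0.02,0,0,0,42],[0,0,-0.02,0,0,0,56],[0,0,-0.02,0,0,0,70],[0,0,-0.02,0,0,0,72],[0,0,-0.8,0,0,0,72],[0,0,-2,0,0,0,72],[0,0,-3.4,0,0,0,72],[0,0,-4.2,0,0,0,72]]' 40 >/dev/null
cat >> h.py <<'E'
def tray(cam,fn=None):
    d=snap(cam,fn);W=world(d);Z=W[...,2]
    dx=W[...,0]-558.5;dy=W[...,1]-150.3;c,s=np.cos(np.radians(5.8)),np.sin(np.radians(5.8))
    a=c*dx+s*dy;b=-s*dx+c*dy
    m=(Z>48)&(Z<108)&(abs(a)<92)&(abs(b)<88)
    n,l,st,cc=cv2.connectedComponentsWithStats(m.astype(np.uint8))
    for i in range(1,n):
        if st[i,4]>60:
            k=(l==i)&(Z>np.nanpercentile(Z[l==i],60)-10);print('tray',cam,st[i,4],'z',np.round(Z[l==i].max(),1),'in tray',np.round([a[k].mean(),b[k].mean()],1))
E
python3 - <<'E'
from h import *
pose();tray('wrist');tray('scene');heads(('top',));rel([536.5,-256,190],np.radians(-.5))
E
```

```text
t 12.4 pos [607.9 110.3 190.4] x [-0.1    0.995  0.001] y [0.995 0.1   0.004] z [ 0.004  0.001 -1.   ] w 0.85 F [0.8 0.5 0. ] g 0.0
tray wrist 3747 z 102.2 in tray [ 44.2 -39.9]
tray scene 290 z 103.4 in tray [ 47.6 -49. ]
top 219 z 93.8 rect [ 537.3 -256.3] [32.5 32.2] 1.1
top 221 z 95.0 rect [ 535.4 -317.1] [33.8 32.3] 0.6
top 228 z 95.2 rect [ 535. -377.] [34.7 33.1] 90.0
shift [-14.3   -4.31  -0.07] turn [ 0.05 -0.01  1.25]
```

```bash
python3 -m handwheel '[[-14.3,-4.3,0,0,0,1.25,72],[-14.3,-4.3,0,0,0,1.25,72],[-14.3,-4.3,0,0,0,1.25,72],[-14.3,-4.3,0,0,0,1.25,72],[-14.3,-4.3,0,0,0,1.25,72],[-14.3,-4.3,0,0,0,1.25,72],[-14.3,-4.3,0,0,0,1.25,72],[-14.3,-4.3,0,0,0,1.25,72],[-14.3,-4.3,0,0,0,1.25,72],[-14.3,-4.3,0,0,0,1.25,72]]' >/dev/null
python3 - <<'E'
from h import *
pose();heads(('wrist','top'));rel([537,-256,68],np.radians(-.5))
E
```

```text
t 13.38 pos [ 530.1 -266.8  186. ] x [ 0.022  1.    -0.007] y [ 1.    -0.022 -0.004] z [-0.004 -0.006 -1.   ] w 0.85 F [-1.5 -1.7  0.8] g 0.0
wrist 3025 z 91.5 rect [ 537.2 -255.4] [33.8 34. ] 89.1
wrist 2460 z 91.2 rect [ 536.4 -315.2] [34.7 33.8] 88.1
wrist 2033 z 91.0 rect [ 535.2 -374.8] [34.8 33.9] 88.5
top 166 z 94.6 rect [ 535.2 -378. ] [32.4 33.5] 88.8
shift [0.1  0.16 4.7 ] turn [-0.03 -0.   -0.06]
```

```bash
python3 -m handwheel '[[0.1,0.1,1.5,0,0,0,72],[0.1,0.1,3,0,0,0,72],[0.1,0.1,4.2,0,0,0,72],[0.1,0.1,4.7,0,0,0,72],[0.1,0.1,4.7,0,0,0,60],[0.1,0.1,4.7,0,0,0,45],[0.1,0.1,4.7,0,0,0,38],[0.1,0.1,4.7,0,0,0,28],[0.1,0.1,4.7,0,0,0,28],[0.1,0.1,4.7,0,0,0,28]]' 40; python3 -c "
from h import *
pose();rel([537,-256,68],np.radians(-.5))"
```

```text
clock: 14.32
ee_pos: [539.3, -254.2, 71.5]
eef_rot: [0.71, 0.704, 0.001, 0.002]
contact_force: [-1.9, 1.6, 6.2]
width: 0.39
gripper_force: 43.9
t 14.32 pos [ 539.3 -254.2   71.5] x [ 0.008  1.    -0.001] y [ 1.    -0.008  0.004] z [ 0.003 -0.001 -1.   ] w 0.39 F [-1.9  1.6  6.2] g 43.881338238716125
shift [-0.07 -0.09  0.14] turn [0.04 0.01 0.  ]
```

```bash
python3 -m handwheel '[[0,0,-0.3,0,0,0,28],[0,0,-0.6,0,0,0,28],[0,0,-0.9,0,0,0,28],[0,0,-1.2,0,0,0,28],[0,0,-1.5,0,0,0,28],[0,0,-2.2,0,0,0,28],[0,0,-3.2,0,0,0,28],[0,0,-4.4,0,0,0,28],[0,0,-4.8,0,0,0,28],[0,0,-4.8,0,0,0,28]]' 40
python3 - <<'E'
from h import *
pose();heads(('top','scene'));rel([596.1,196.3,190],np.radians(5.8))
E
```

```text
clock: 15.15
ee_pos: [539.8, -254.8, 193.1]
eef_rot: [0.71, 0.704, 0.002, 0.003]
contact_force: [-0.5, 0.4, 0.3]
width: 0.391
gripper_force: 43.1
t 15.15 pos [ 539.8 -254.8  193.1] x [ 0.009  1.    -0.002] y [ 1.    -0.009  0.007] z [ 0.007 -0.002 -1.   ] w 0.39 F [-0.5  0.4  0.3] g 43.051661252975464
top 217 z 94.6 rect [ 536.1 -377.1] [34.1 34.3] 87.5
scene 214 z 93.6 rect [ 538.9 -316.1] [33.9 32.6] 89.6
scene 238 z 94.6 rect [ 537.  -375.6] [34.8 34.8] 89.4
shift [18.01  2.19 -0.02] turn [-0.   -0.01 -1.26]
```

```bash
python3 -m handwheel '[[18,2.2,0,0,0,-1.25,28],[18,2.2,0,0,0,-1.25,28],[18,2.2,0,0,0,-1.25,28],[18,2.2,0,0,0,-1.25,28],[18,2.2,0,0,0,-1.25,28],[18,2.2,0,0,0,-1.25,28],[18,2.2,0,0,0,-1.25,28],[18,2.2,0,0,0,-1.25,28],[18,2.2,0,0,0,-1.25,28],[18,2.2,0,0,0,-1.25,28]]' 40 >/dev/null
python3 - <<'E'
from h import *
snap('scene');snap('scene');pose();rel([596.1,196.3,90],np.radians(5.8))
E
```

```text
t 16.18 pos [589.9 170.5 186.7] x [-0.114  0.993  0.005] y [ 0.993  0.114 -0.003] z [-0.004  0.005 -1.   ] w 0.39 F [-1.1  0.7 -0.3] g 43.087860345840454
shift [0.98 0.38 3.87] turn [-0.04 -0.06  0.15]
```

```bash
python3 -m handwheel '[[0.98,0.38,0,0,0,0.1,28],[0.98,0.38,0,0,0,0.1,28],[0.98,0.38,1.5,0,0,0.1,28],[0.98,0.38,2.8,0,0,0.1,28],[0.98,0.38,3.4,0,0,0.1,28],[0.98,0.38,3.8,0,0,0.1,28],[0.98,0.38,3.8,0,0,0.1,28],[0.98,0.38,3.8,0,0,0.1,28]]' 40; python3 -c "
from h import *
pose();rel([596.1,196.3,83],np.radians(5.8))"
```

```text
clock: 16.85
ee_pos: [598.8, 184.3, 94.1]
eef_rot: [0.674, 0.739, -0.001, -0.0]
contact_force: [0.1, -0.4, 0.5]
width: 0.392
gripper_force: 43.1
t 16.85 pos [598.8 184.3  94.1] x [-0.091  0.996 -0.   ] y [ 0.996  0.091 -0.001] z [-0.001 -0.    -1.   ] w 0.39 F [ 0.1 -0.4  0.5] g 43.05801451206207
shift [ 0.49 -0.06  0.44] turn [-0.01  0.   -0.11]
```

```bash
python3 -m handwheel '[[0.3,-0.06,0,0,0,0,28],[0.49,-0.06,0,0,0,0,28],[0.49,-0.06,0.1,0,0,0,28],[0.49,-0.06,0.2,0,0,0,28],[0.49,-0.06,0.28,0,0,0,28],[0.49,-0.06,0.34,0,0,0,28],[0.49,-0.06,0.38,0,0,0,28],[0.49,-0.06,0.38,0,0,0,28],[0.49,-0.06,0.38,0,0,0,28]]' 40
```

```text
clock: 17.6
ee_pos: [596.4, 196.6, 85.0]
eef_rot: [0.674, 0.739, -0.0, -0.0]
contact_force: [0.5, -0.2, 0.1]
width: 0.392
gripper_force: 43.1
```

```bash
python3 -m handwheel '[[0,0,0.05,0,0,0,28],[0,0,0.1,0,0,0,28],[0,0,0.12,0,0,0,28],[0,0,0.12,0,0,0,28]]' 40;  python3 -m handwheel '[[0,0,0,0,0,0,28],[0,0,0,0,0,0,36],[0,0,0,0,0,0,42],[0,0,0,0,0,0,56],[0,0,0,0,0,0,70],[0,0,0,0,0,0,72],[0,0,-0.8,0,0,0,72],[0,0,-2,0,0,0,72],[0,0,-3.4,0,0,0,72],[0,0,-4.2,0,0,0,72]]' 40 >/dev/null;python3 - <<'E'
from h import *
pose();tray('wrist');tray('scene');heads(('top',));rel([536.3,-316.2,190],np.radians(-.5))
E
```

```text
clock: 17.93
ee_pos: [596.5, 196.9, 82.5]
eef_rot: [0.674, 0.739, 0.0, 0.0]
contact_force: [-0.5, -0.1, 2.8]
width: 0.387
gripper_force: 43.5
t 18.77 pos [597.8 197.1 190.5] x [-0.091  0.996  0.001] y [0.996 0.091 0.004] z [ 0.004  0.002 -1.   ] w 0.84 F [ 1.2  0.6 -0.4] g 0.0
tray wrist 3681 z 102.7 in tray [42.2 43.4]
tray wrist 3492 z 102.1 in tray [ 43.9 -36.8]
tray scene 552 z 105.5 in tray [ 46.6 -10.6]
top 218 z 93.6 rect [ 537.5 -317.2] [34.6 32.5] 0.2
top 225 z 94.3 rect [ 536.6 -376.9] [34.7 34.1] 88.1
shift [-20.22  -4.32  -0.08] turn [ 0.05 -0.02  1.15]
```

Both standing, about 80 mm apart. Third finial.

```bash
python3 -m handwheel '[[-20.2,-4.3,0,0,0,1.15,72],[-20.2,-4.3,0,0,0,1.15,72],[-20.2,-4.3,0,0,0,1.15,72],[-20.2,-4.3,0,0,0,1.15,72],[-20.2,-4.3,0,0,0,1.15,72],[-20.2,-4.3,0,0,0,1.15,72],[-20.2,-4.3,0,0,0,1.15,72],[-20.2,-4.3,0,0,0,1.15,72],[-20.2,-4.3,0,0,0,1.15,72],[-20.2,-4.3,0,0,0,1.15,72]]' >/dev/null
python3 - <<'E'
from h import *
snap('scene');snap('scene');pose();rel([537,-316,190],np.radians(-.5))
E
```

```text
t 19.85 pos [ 543.2 -226.5  186. ] x [ 0.022  1.    -0.006] y [ 1.    -0.022 -0.003] z [-0.003 -0.005 -1.   ] w 0.84 F [-0.5 -0.4 -0.8] g 0.0
shift [-3.58 -0.17 -0.14] turn [-0.04  0.06 -0.15]
```

```bash
python3 -m handwheel '[[-3.58,-0.17,-0.1,0,0,-0.15,72],[-3.58,-0.17,-0.1,0,0,-0.15,72],[-3.58,-0.17,-0.1,0,0,-0.15,72],[-3.58,-0.17,-0.1,0,0,-0.15,72],[-3.58,-0.17,-0.1,0,0,-0.15,72]]' >/dev/null
python3 - <<'E'
from h import *
snap('scene');snap('scene');pose();heads(('wrist','top'));rel([537,-316.1,68],np.radians(-.5))
E
```

```text
t 20.37 pos [ 542.6 -304.   188.3] x [-0.007  1.     0.002] y [ 1.     0.007 -0.002] z [-0.002  0.002 -1.   ] w 0.84 F [0.3 0.3 0. ] g 0.0
wrist 2745 z 91.4 rect [ 537.5 -315.4] [34.2 33.9] 88.8
wrist 2248 z 90.7 rect [ 536.7 -375.2] [34.8 33.4] 88.9
shift [-0.49 -0.24  4.84] turn [-0.01 -0.02  0.19]
```

```bash
python3 -m handwheel '[[-0.48,-0.22,0.6,0,0,0.15,72],[-0.48,-0.22,2,0,0,0.15,72],[-0.48,-0.22,3.2,0,0,0.15,72],[-0.48,-0.22,3.2,0,0,0.15,72]]' >/dev/null
python3 - <<'E'
from h import *
pose();rel([537.4,-316,68],np.radians(-.5))
E
```

```text
t 20.8 pos [ 533.6 -314.2  103.6] x [0.007 1.    0.006] y [ 1.    -0.006 -0.01 ] z [-0.01   0.006 -1.   ] w 0.84 F [-1.4  1.6 -0.1] g 0.0
shift [-0.08  0.17  1.42] turn [-0.12 -0.07  0.03]
```

```bash
python3 -m handwheel '[[-0.07,0.1,0.6,0,0,0,72],[-0.07,0.1,1.2,0,0,0,72],[-0.07,0.1,1.35,0,0,0,72],[-0.07,0.1,1.35,0,0,0,60],[-0.07,0.1,1.35,0,0,0,45],[-0.07,0.1,1.35,0,0,0,38],[-0.07,0.1,1.35,0,0,0,28],[-0.07,0.1,1.35,0,0,0,28],[-0.07,0.1,1.35,0,0,0,28],[-0.07,0.1,1.35,0,0,0,28]]' 40; python3 -c "
from h import *
pose();rel([537.4,-316,68],np.radians(-.5))"
```

```text
clock: 21.63
ee_pos: [539.3, -320.7, 77.0]
eef_rot: [0.71, 0.704, 0.0, 0.0]
contact_force: [-1.9, 1.0, 6.5]
width: 0.389
gripper_force: 44.5
t 21.63 pos [ 539.3 -320.7   77. ] x [ 0.009  1.    -0.   ] y [ 1.    -0.009  0.001] z [ 0.001 -0.    -1.   ] w 0.39 F [-1.9  1.   6.5] g 44.5104056596756
shift [ 0.19 -0.08  0.36] turn [ 0.01  0.   -0.  ]
```

```bash
python3 -m handwheel '[[0,0,-0.3,0,0,0,28],[0,0,-0.6,0,0,0,28],[0,0,-0.9,0,0,0,28],[0,0,-1.2,0,0,0,28],[0,0,-1.5,0,0,0,28],[0,0,-2.2,0,0,0,28],[0,0,-3.2,0,0,0,28],[0,0,-4.4,0,0,0,28],[0,0,-4.8,0,0,0,28],[0,0,-4.8,0,0,0,28]]' 40
python3 - <<'E'
from h import *
pose();snap('wrist','w3.png');heads(('top','scene'));rel([520.9,109,195],np.radians(5.8))
E
```

```text
clock: 22.47
ee_pos: [541.4, -321.6, 199.7]
eef_rot: [0.71, 0.704, 0.001, 0.004]
contact_force: [1.1, 0.4, 0.4]
width: 0.388
gripper_force: 43.7
t 22.47 pos [ 541.4 -321.6  199.7] x [ 0.009  1.    -0.003] y [ 1.    -0.009  0.007] z [ 0.007 -0.003 -1.   ] w 0.39 F [1.1 0.4 0.4] g 43.72028052806854
scene 237 z 93.5 rect [ 538.5 -375.9] [35.2 33.9] 87.7
shift [17.13 -0.86  0.  ] turn [-0.02 -0.02 -1.25]
```

View pics/w3.png

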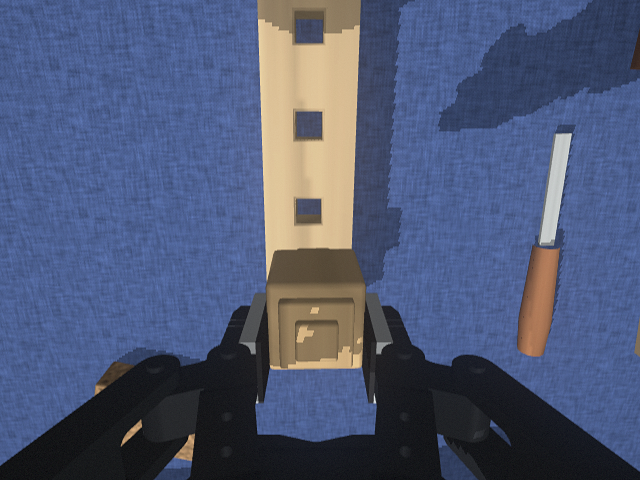

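```bash
python3 -m handwheel '[[16.75,-0.86,0,0,0,-1.25,28],[16.75,-0.86,0,0,0,-1.25,28],[16.75,-0.86,0,0,0,-1.25,28],[16.75,-0.86,0,0,0,-1.25,28],[16.75,-0.86,0,0,0,-1.25,28],[16.75,-0.86,0,0,0,-1.25,28],[16.75,-0.86,0,0,0,-1.25,28],[16.75,-0.86,0,0,0,-1.25,28],[16.75,-0.86,0,0,0,-1.25,28],[16.75,-0.86,0,0,0,-1.25,28]]' 40 >/dev/null
python3 - <<'E'
from h import *
for _ in range(4): snap('scene')
pose();rel([520.9,99.7,96],np.radians(5.8))
d=snap('scene');W=world(d);s=arm.state()['ee_pos']
m=(np.hypot(W[...,0]-s[0],W[...,1]-s[1])<28)&(W[...,2]>80)&(W[...,2]<s[2]-20)
P=W[m];z=P[:,2];print(len(z),'foot below TCP',s[2]-np.percentile(z,2)); print(np.round(P[z<np.percentile(z,20)].mean(0),1))
E
```

```text
t 23.65 pos [520.2  97.6 194. ] x [-0.105  0.995 -0.001] y [ 0.995  0.105 -0.003] z [-0.003 -0.001 -1.   ] w 0.39 F [ 0.8 -0.3 -0.6] g 43.72109234333038
shift [0.09 0.05 3.92] turn [-0.04  0.01  0.04]
108 foot below TCP 54.874014025042754
[522.   98.2 142.3]
```

```bash
python3 -m handwheel '[[0.09,0.05,1.5,0,0,0,28],[0.09,0.05,2.6,0,0,0,28],[0.09,0.05,3.4,0,0,0,28],[0.09,0.05,3.9,0,0,0,28],[0.09,0.05,3.9,0,0,0,28],[0.09,0.05,3.9,0,0,0,28],[0.09,0.05,3.95,0,0,0,28],[0.09,0.05,4,0,0,0,28],[0.09,0.05,4.05,0,0,0,28],[0.09,0.05,4.05,0,0,0,28]]' 40
```

```text
clock: 24.53
ee_pos: [522.9, 98.5, 95.1]
eef_rot: [0.671, 0.742, 0.001, 0.0]
contact_force: [0.1, 0.2, -0.3]
width: 0.385
gripper_force: 43.7
```

```bash
python3 -m handwheel '[[0,0,0.06,0,0,0,28],[0,0,0.12,0,0,0,28],[0,0,0.18,0,0,0,28],[0,0,0.22,0,0,0,28],[0,0,0.26,0,0,0,28],[0,0,0.26,0,0,0,28],[0,0,0.26,0,0,0,28]]' 40
```

```text
clock: 25.12
ee_pos: [522.6, 98.5, 88.0]
eef_rot: [0.671, 0.742, 0.0, -0.0]
contact_force: [1.2, 0.2, -0.5]
width: 0.393
gripper_force: 43.7
```

```bash
python3 -m handwheel '[[0,0,0.04,0,0,0,28],[0,0,0.08,0,0,0,28],[0,0,0.1,0,0,0,28],[0,0,0.1,0,0,0,28]]' 40
```

```text
clock: 25.45
ee_pos: [522.8, 98.4, 87.7]
eef_rot: [0.671, 0.742, 0.0, -0.0]
contact_force: [-5.0, -1.3, 16.0]
width: 0.388
gripper_force: 45.9
```

Contact. Release.

```bash
python3 -m handwheel '[[0,0,-0.05,0,0,0,28],[0,0,-0.05,0,0,0,36],[0,0,-0.05,0,0,0,42],[0,0,-0.05,0,0,0,56],[0,0,-0.05,0,0,0,70],[0,0,-0.05,0,0,0,72],[0,0,-0.8,0,0,0,72],[0,0,-2,0,0,0,72],[0,0,-3.4,0,0,0,72],[0,0,-4.2,0,0,0,72]]' 40 >/dev/null;python3 - <<'E'
from h import *
pose();tray('wrist','w4.png');heads(('top',));rel([536.3,-376.2,190],np.radians(-.5))
E
```

```text
t 26.28 pos [523.9  98.6 193.6] x [-0.1    0.995  0.001] y [0.995 0.1   0.004] z [ 0.004  0.001 -1.   ] w 0.84 F [ 0.6 -0.   0.4] g 0.0
tray wrist 5134 z 103.2 in tray [39.9 40.7]
tray wrist 3656 z 102.7 in tray [-41.3 -40.5]
tray wrist 4283 z 102.3 in tray [ 41.4 -40. ]
top 234 z 94.8 rect [ 537.1 -376.9] [34.4 34.4] 88.5
shift [-18.96  -1.47   0.13] turn [ 0.09 -0.03  1.25]
```

View pics/w4.png

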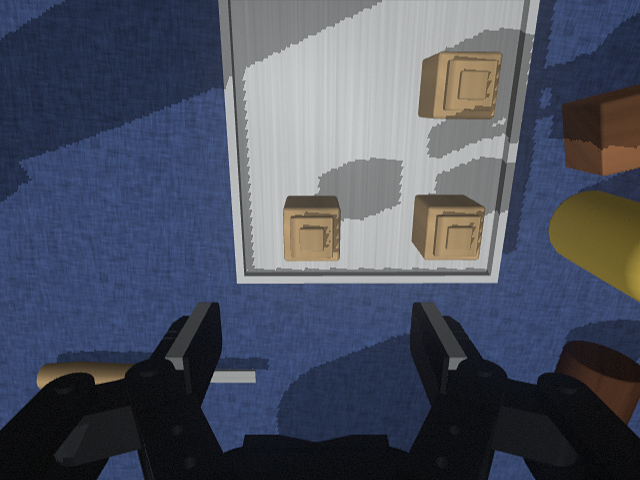

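Three finials stand in the tray at (312,230), (449,228), (460,85). Last one.

```bash
python3 -m handwheel '[[-19,-1.45,0,0,0,1.25,72],[-19,-1.45,0,0,0,1.25,72],[-19,-1.45,0,0,0,1.25,72],[-19,-1.45,0,0,0,1.25,72],[-19,-1.45,0,0,0,1.25,72],[-19,-1.45,0,0,0,1.25,72],[-19,-1.45,0,0,0,1.25,72],[-19,-1.45,0,0,0,1.25,72],[-19,-1.45,0,0,0,1.25,72],[-19,-1.45,0,0,0,1.25,72]]' >/dev/null
python3 - <<'E'
from h import *
for _ in range(4): snap('scene')
pose();heads(('wrist','top'));rel([537.2,-376.2,100],np.radians(-.5))
E
```

```text
t 27.42 pos [ 531.4 -319.3  189. ] x [0.012 1.    0.001] y [ 1.    -0.012 -0.002] z [-0.002  0.001 -1.   ] w 0.84 F [-0.7  1.  -0.3] g 0.0
wrist 2360 z 91.5 rect [ 537.5 -375.5] [34.6 33.9] 88.6
shift [-2.41  0.2   3.57] turn [-0.02 -0.02  0.02]
```

```bash
python3 -m handwheel '[[-2.35,0.22,0,0,0,0,72],[-2.35,0.22,0,0,0,0,72],[-2.35,0.22,0,0,0,0,72],[-2.35,0.22,1.2,0,0,0,72],[-2.35,0.22,2.4,0,0,0,72],[-2.35,0.22,3.4,0,0,0,72],[-2.35,0.22,3.4,0,0,0,72],[-2.35,0.22,3.4,0,0,0,72]]' >/dev/null
python3 - <<'E'
from h import *
for _ in range(2): snap('scene')
pose();rel([537.3,-376,68],np.radians(-.5))
E
```

```text
t 28.28 pos [ 539.2 -376.4  107.3] x [ 0.007  1.    -0.001] y [ 1.    -0.007  0.003] z [ 0.003 -0.001 -1.   ] w 0.84 F [ 0.7 -0.2  0.8] g 0.0
shift [ 0.02 -0.08  1.57] turn [0.03 0.01 0.02]
```

```bash
python3 -m handwheel '[[0,-0.06,0.6,0,0,0,72],[0,-0.06,1.2,0,0,0,72],[0,-0.06,1.45,0,0,0,72],[0,-0.06,1.45,0,0,0,60],[0,-0.06,1.45,0,0,0,45],[0,-0.06,1.45,0,0,0,38],[0,-0.06,1.45,0,0,0,28],[0,-0.06,1.45,0,0,0,28],[0,-0.06,1.45,0,0,0,28],[0,-0.06,1.45,0,0,0,28]]' 40; python3 -m handwheel '[[0,0,-0.3,0,0,0,28],[0,0,-0.6,0,0,0,28],[0,0,-0.9,0,0,0,28],[0,0,-1.2,0,0,0,28],[0,0,-1.5,0,0,0,28],[0,0,-2.2,0,0,0,28],[0,0,-3.2,0,0,0,28],[0,0,-4.4,0,0,0,28],[0,0,-4.8,0,0,0,28],[0,0,-4.8,0,0,0,28]]' 40
python3 - <<'E'
from h import *
pose();rel([512.5,187.9,195],np.radians(5.8))
E
```

```text
clock: 29.12
ee_pos: [537.2, -377.6, 70.9]
eef_rot: [0.71, 0.704, 0.0, 0.001]
contact_force: [0.1, 0.1, 7.1]
width: 0.391
gripper_force: 40.7
clock: 29.95
ee_pos: [537.8, -378.4, 193.2]
eef_rot: [0.71, 0.704, 0.001, 0.003]
contact_force: [-0.1, -0.3, 0.3]
width: 0.389
gripper_force: 39.9
t 29.95 pos [ 537.8 -378.4  193.2] x [ 0.009  1.    -0.004] y [ 1.    -0.009  0.006] z [ 0.006 -0.004 -1.   ] w 0.39 F [-0.1 -0.3  0.3] g 39.93561029434204
shift [22.64 -1.21 -0.16] turn [ 0.07  0.04 -1.26]
```

```bash
python3 -m handwheel '[[12,-0.6,0,0,0,-1.25,28],[12,-0.6,0,0,0,-1.25,28],[12,-0.6,0,0,0,-1.25,28],[12,-0.6,0,0,0,-1.25,28],[12,-0.6,0,0,0,-1.25,28],[12,-0.6,0,0,0,-1.25,28],[12,-0.6,0,0,0,-1.25,28],[12,-0.6,0,0,0,-1.25,28],[12,-0.6,0,0,0,-1.25,28],[12,-0.6,0,0,0,-1.25,28]]' 40
python3 - <<'E'
from h import *
for _ in range(2): snap('scene')
pose();rel([512.5,187,192],np.radians(5.8))
E
```

```text
clock: 30.78
ee_pos: [523.1, -76.5, 188.3]
eef_rot: [0.67, 0.742, -0.001, -0.001]
contact_force: [-0.1, -1.3, -0.0]
width: 0.391
gripper_force: 39.9
t 30.88 pos [523.3 -78.7 188.7] x [-0.098  0.995 -0.001] y [ 0.995  0.098 -0.001] z [-0.001 -0.001 -1.   ] w 0.39 F [ 1.3 -0.8 -0.8] g 39.88844096660614
shift [10.62  0.61 -0.14] turn [-0.01  0.01 -0.04]
```

```bash
python3 -m handwheel '[[10.6,0.6,-0.1,0,0,0,28],[10.6,0.6,-0.1,0,0,0,28],[10.6,0.6,-0.1,0,0,0,28],[10.6,0.6,-0.1,0,0,0,28],[10.6,0.6,-0.1,0,0,0,28],[10.6,0.6,-0.1,0,0,0,28],[10.6,0.6,-0.1,0,0,0,28],[10.6,0.6,-0.1,0,0,0,28],[10.6,0.6,-0.1,0,0,0,28],[10.6,0.6,-0.1,0,0,0,28]]' 40
python3 - <<'E'
from h import *
for _ in range(2): snap('scene')
pose();rel([512.5,187,92],np.radians(5.8))
E
```

```text
clock: 31.72
ee_pos: [512.8, 185.3, 191.5]
eef_rot: [0.672, 0.74, -0.001, 0.0]
contact_force: [-0.1, -1.2, -0.6]
width: 0.39
gripper_force: 39.9
t 31.82 pos [512.8 185.4 191.7] x [-0.096  0.995 -0.001] y [ 0.995  0.096 -0.   ] z [-0.    -0.001 -1.   ] w 0.39 F [-0.4 -1.2 -0.5] g 39.9096554517746
shift [ 0.07 -0.    3.99] turn [-0.    0.01 -0.06]
```

```bash
python3 -m handwheel '[[0.07,0,1.5,0,0,0,28],[0.07,0,2.6,0,0,0,28],[0.07,0,3.4,0,0,0,28],[0.07,0,4,0,0,0,28],[0.07,0,4,0,0,0,28],[0.07,0,4,0,0,0,28],[0.07,0,4.05,0,0,0,28],[0.07,0,4.1,0,0,0,28],[0.07,0,4.1,0,0,0,28],[0.07,0,4.1,0,0,0,28]]' 40;  python3 -m handwheel '[[0,0,0.05,0,0,0,28],[0,0,0.1,0,0,0,28],[0,0,0.15,0,0,0,28],[0,0,0.15,0,0,0,28]]' 40
```

```text
clock: 32.65
ee_pos: [512.4, 190.3, 90.1]
eef_rot: [0.671, 0.742, 0.001, 0.0]
contact_force: [0.0, -1.0, -0.6]
width: 0.388
gripper_force: 40.0
clock: 32.98
ee_pos: [511.7, 190.2, 85.2]
eef_rot: [0.671, 0.742, -0.0, -0.0]
contact_force: [-0.3, -1.2, -0.5]
width: 0.391
gripper_force: 40.0
```

```bash
python3 -m handwheel '[[0,0,0.05,0,0,0,28],[0,0,0.1,0,0,0,28],[0,0,0.13,0,0,0,28],[0,0,0.13,0,0,0,28],[0,0,0.13,0,0,0,28]]' 40
```

```text
clock: 33.4
ee_pos: [511.9, 190.2, 82.2]
eef_rot: [0.671, 0.742, -0.0, -0.0]
contact_force: [-0.1, 0.5, -0.6]
width: 0.392
gripper_force: 40.0
```

```bash
python3 -m handwheel '[[0,0,0.04,0,0,0,28],[0,0,0.06,0,0,0,28],[0,0,0.06,0,0,0,28]]' 40
```

```text
clock: 33.65
ee_pos: [512.1, 190.2, 81.9]
eef_rot: [0.671, 0.742, 0.0, -0.0]
contact_force: [-1.3, -1.3, 7.2]
width: 0.391
gripper_force: 40.9
```

```bash
python3 -m handwheel '[[0,0,-0.02,0,0,0,28],[0,0,-0.02,0,0,0,36],[0,0,-0.02,0,0,0,42],[0,0,-0.02,0,0,0,56],[0,0,-0.02,0,0,0,70],[0,0,-0.02,0,0,0,72],[0,0,-0.8,0,0,0,72],[0,0,-2,0,0,0,72],[0,0,-3.4,0,0,0,72],[0,0,-4.2,0,0,0,60]]' 40 >/dev/null;python3 - <<'E'
from h import *
for _ in range(4): snap('scene')
pose();tray('wrist');d=snap('scene','s2.png');rel([543.5,305,195],np.radians(94))
E
```

```text
t 34.68 pos [511.9 190.3 185.9] x [-0.101  0.995  0.001] y [0.995 0.101 0.001] z [ 0.     0.001 -1.   ] w 0.7 F [-0.3  0.2 -0.9] g 0.0
tray wrist 3869 z 102.3 in tray [-41.9  48.6]
tray wrist 4548 z 102.7 in tray [39.5 43.5]
tray wrist 547 z 92.4 in tray [ 54.6 -26. ]
tray wrist 3614 z 102.6 in tray [-41.9 -37.1]
shift [ 4.45  1.76 -0.43] turn [ -0.03  -0.02 -17.65]
```

View pics/s2.png

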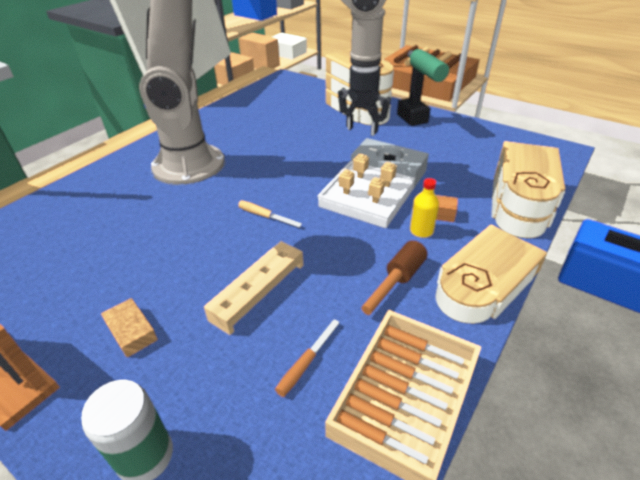

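All four stand in the tray, around (347–388, 164–189), and the emptied stand is upright. Back to the dial.

```bash
python3 -m handwheel '[[4.45,1.76,0,0,0,-10,60],[4.45,1.76,0,0,0,-10,60],[4.45,1.76,0,0,0,-10,60],[4.45,1.76,0,0,0,-10,50],[4.45,1.76,0,0,0,-10,40],[4.45,1.76,0,0,0,-10,30],[4.45,1.76,0,0,0,-10,30],[4.45,1.76,0,0,0,-10,30]]' 25 >/dev/null
python3 - <<'E'
from h import *
for _ in range(4): snap('scene')
pose();rel([543.5,305.3,160],np.radians(94))
E
```

```text
t 35.65 pos [544.2 305.  185. ] x [-0.825  0.565  0.001] y [ 0.565  0.825 -0.001] z [-0.001 -0.001 -1.   ] w 0.35 F [ 0.6 -1.1 -0.6] g 0.0
shift [ 0.03 -0.    1.  ] turn [-0.01 -0.01 -7.67]
```

```bash
python3 -m handwheel '[[0.03,0,1,0,0,-7.7,30],[0.03,0,1,0,0,-7.7,30],[0.03,0,1,0,0,-7.7,30],[0.03,0,1,0,0,-7.7,30],[0.03,0,1,0,0,-7.7,30],[0.03,0,1,0,0,-7.7,30],[0.03,0,1,0,0,-7.7,30],[0.03,0,1,0,0,-7.7,30]]' 25 >/dev/null
python3 - <<'E'
from h import *
for _ in range(3): snap('scene')
pose();rel([543.3,305.5,61],np.radians(94))
d=snap('wrist','w5.png'); W=world(d); Z=W[...,2]
m=(np.hypot(W[...,0]-543.5,W[...,1]-305)<24)&(Z>50)&(Z<70)
print(cv2.minAreaRect(W[m][:,:2].astype(np.float32)))
tray('wrist')
E
```

```text
t 36.47 pos [543.9 305.7 160.7] x [-0.997 -0.073  0.   ] y [-0.073  0.997 -0.   ] z [-0. -0. -1.] w 0.35 F [-0.7 -0.3 -0.3] g 0.0
shift [ 0.02 -0.01  3.99] turn [-0.   -0.    0.04]
((542.7630615234375, 305.7270812988281), (35.52851867675781, 11.856498718261719), 3.868727445602417)
tray wrist 6665 z 102.6 in tray [-43.7  49.5]
tray wrist 62 z 61.5 in tray [-30.  -26.4]
tray wrist 5835 z 102.5 in tray [37.2 44.5]
tray wrist 2259 z 91.4 in tray [ 43.2 -26.2]
```

```bash
python3 -m handwheel '[[0.02,0,1.5,0,0,0,30],[0.02,0,2.8,0,0,0,30],[0.02,0,3.6,0,0,0,30],[0.02,0,3.95,0,0,0,30],[0.02,0,3.95,0,0,0,30],[0.02,0,3.95,0,0,0,5],[0.02,0,3.95,0,0,0,5],[0.02,0,3.95,0,0,0,5],[0.02,0,3.95,0,0,0,5],[0.02,0,3.95,0,0,0,5]]' 25; python3 -c "
from h import *
pose()"
```

```text
clock: 37.4
ee_pos: [544.5, 306.3, 63.6]
eef_rot: [-0.037, 0.999, 0.001, 0.001]
contact_force: [0.3, 0.3, 2.9]
width: 0.126
gripper_force: 30.0
t 37.4 pos [544.5 306.3  63.6] x [-0.997 -0.074 -0.003] y [-0.074  0.997  0.002] z [ 0.003  0.002 -1.   ] w 0.13 F [0.3 0.3 2.9] g 29.979443550109863
```

```bash
python3 -m handwheel '[[0,0,0,0,0,1.3,5],[0,0,0,0,0,2.6,5],[0,0,0,0,0,3.9,5],[0,0,0,0,0,5.2,5],[0,0,0,0,0,6.5,5],[0,0,0,0,0,7.8,5],[0,0,0,0,0,9.1,5],[0,0,0,0,0,10.4,5],[0,0,0,0,0,11.7,5],[0,0,0,0,0,11.7,5]]'; python3 -c "
from h import *
s,r=pose();print(np.degrees(np.arctan2(r[1,0],r[0,0])))"
```

```text
clock: 38.23
ee_pos: [544.0, 305.1, 63.6]
eef_rot: [0.458, 0.889, -0.0, 0.001]
contact_force: [-1.0, -3.1, 6.1]
width: 0.132
gripper_force: 30.3
t 38.23 pos [544.  305.1  63.6] x [-0.581  0.814 -0.001] y [0.814 0.581 0.001] z [ 0.001 -0.001 -1.   ] w 0.13 F [-1.  -3.1  6.1] g 30.341017842292786
125.53061599500984
```

```bash
python3 -m handwheel '[[0,0,0,0,0,1.3,5],[0,0,0,0,0,2.6,5],[0,0,0,0,0,3.9,5],[0,0,0,0,0,5.2,5],[0,0,0,0,0,6.5,5],[0,0,0,0,0,7.8,5],[0,0,0,0,0,9.1,5],[0,0,0,0,0,10.4,5],[0,0,0,0,0,11.7,5],[0,0,0,0,0,11.9,5]]'; python3 -c "
from h import *
s,r=pose();print(np.degrees(np.arctan2(r[1,0],r[0,0])))"
```

```text
clock: 39.07
ee_pos: [542.7, 305.0, 63.6]
eef_rot: [0.838, 0.545, -0.001, -0.0]
contact_force: [-3.9, -2.4, 8.0]
width: 0.131
gripper_force: 30.8
t 39.07 pos [542.7 305.   63.6] x [ 0.406  0.914 -0.002] y [ 0.914 -0.406 -0.002] z [-0.002 -0.001 -1.   ] w 0.13 F [-3.9 -2.4  8. ] g 30.75045347213745
66.04828551185828
```

```bash
python3 -m handwheel '[[0,0,0,0,0,0,5],[0,0,0,0,0,0,30],[0,0,0,0,0,0,30],[0,0,0,0,0,0,30],[0,0,-1,0,0,0,30],[0,0,-2.4,0,0,0,30],[0,0,-4,0,0,0,30],[0,0,-5,0,0,0,30],[0,0,-5,0,0,0,30]]' >/dev/null
python3 - <<'E'
from h import *
for _ in range(3): snap('scene')
pose(); d=snap('wrist','w6.png'); W=world(d); Z=W[...,2];I=d['image']
m=(np.hypot(W[...,0]-543.5,W[...,1]-305)<24)&(Z>50)&(Z<70)
P=W[m];print(cv2.minAreaRect(P[:,:2].astype(np.float32)))
b=(abs(Z-60)<2.5)&(abs(W[...,0]-545)<130)&(W[...,1]>240)&(W[...,1]<380);print('block',cv2.minAreaRect(W[b][:,:2].astype(np.float32)))
tray('scene')
E
```

```text
t 39.97 pos [543.  305.8 186.7] x [0.402 0.916 0.   ] y [ 0.916 -0.402 -0.001] z [-0.001  0.    -1.   ] w 0.35 F [-0.3  0.6 -0.3] g 0.0
((543.7608032226562, 306.0344543457031), (36.490211486816406, 11.642736434936523), 65.9642562866211)
block ((543.4915161132812, 305.7403869628906), (200.7109832763672, 110.65589141845703), 5.718975067138672)
tray scene 524 z 105.2 in tray [-37.6  -8.5]
tray scene 554 z 104.8 in tray [ 46.4 -10.3]
```

View pics/w6.png

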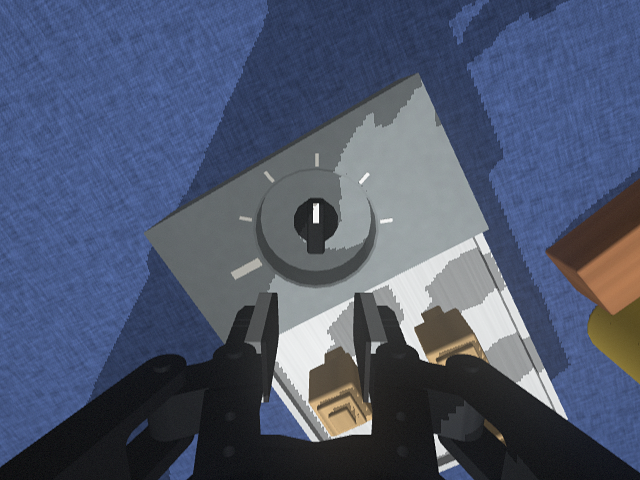

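The line (316,212) points at the third mark (317,160), about 2.09 rad, and the arm is clear.

```bash
python3 -c "
from h import *
print(arm.job_done())"
```

```text
the job is handed in; nothing more can be done
None
```

The job is handed in: I turned the dial off, stood all four finials in the tray about 80 mm apart, and set the dial to the third narrow mark (about 2.09 rad); the stand was upright at my last look, and the judging result was not shown.

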